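# Load and lock the reagent cassette

## Task

Load the short grey cassette into the desktop reader: set it on the loading plate and slide it in under the hood, fully home, until the spring catch snaps out behind it. Then turn the black lock knob clockwise, feeling for the spot where its torque dips and the steel spring pin in its disc drops into a hidden notch, and leave the knob resting in that notch, not wound past it. Do not knock over or push away any of the other things on the bench, including the long cassette.

Things in the scene. Friction and masses are not known exactly. Their poses are not given: they have to be found in the camera images.
- cassette: Short cassette: plain grey plastic block 80 x 50 x 36 mm (x, y, z) with a grip fin on top, 0.11 to 0.22 kg. Origin: centre of the underside, z up. +x points to the front end (black stripe on its end face, paper label on top), which goes in first. It starts standing on the bench, yaw within 1.4 rad of world x.
- fin (a point): Middle of the cassette's upright grip fin, 50 mm above the underside, 15 mm behind the block's centre. Fin: 40 mm along the cassette's x, 12 mm thick in y, 28 mm high (36 to 64 mm above the underside).
- long_cassette: Bystander: the same cassette but 118 mm long, same fin at x = -15 mm. It does not fit; leave it. It and the short one may stand in each other's place.
- reader: Desktop reader, fixed. x along the loading channel (cassette moves to +x), y left, z up, origin on the bench below the channel. Loading plate: top 10 mm up, x -160 to 150, y -75 to 150 mm. Left of the channel the console with the knob: x -105 to 45, y 48 to 148, 30 mm high. Head: x 62 to 150, y -70 to 150, 85 mm high; its face is the back stop.
- mouth (a point): Start of the loading channel: reader (-67, 0, 10) mm, on the plate. From here to x = -50 mm the mouth narrows; then steel guides with inner faces at y = +-26.5 mm run to x = 64 mm, top 34 mm above the bench.
- hood (a point): Front lower edge of the hood over the channel's end: reader (34, 0, 50) mm. The hood covers x 34 to 62 mm, underside 50 mm, top 66 mm above the bench. The fin and the fingers stay in front of it.
- bay (a point): Where the underside centre of the cassette is when fully home (against the back stop): reader (22, 0, 10) mm, axes as the reader's. Once caught, the cassette has about 2.5 mm of play back from here.
- catch (a joint): Spring catch in the right guide: 0 = sprung out 6 mm into the channel; grows (m) as it is pushed aside, up to 0.009. Its ramp faces the mouth (reader x -36 to -21 mm); its square face at x = -20.5 mm holds the cassette's rear end. Spring 2 to 4 N.
- catch_nose (a point): Tip of the catch's nose, top edge, 35 mm above the bench; moves with the catch. Its housing right of the channel is 28 mm high.
- knob (a joint): Knob angle, rad, grows clockwise from above, 0 to 2.6 (stop). Starts at 0 to 0.5. The unseen notch's centre is anywhere from 0.9 to 2.1, new each time. Drag about 0.07 N m. In the 0.2 rad before the centre the pin falls in and the knob pulls on by itself (by 0.1 N m or more); in the 0.2 rad after, it resists with about 0.3 N m. Let go within 0.1 rad of the centre it settles there.
- knob_grip (a point): On the knob's upright axis, reader (-30, 95) mm, 62 mm above the bench; its x axis points along the grip bar to the pin. Black disc 72 mm across, top 42 mm up, with a straight upright grip bar 44 mm long, 12 mm thick, from 42 to 72 mm up. At joint value q the bar's x axis is turned by -q about z from the reader's x. Pinch its flat sides from above; regrasp for more than 1.5 rad.
- pin_top (a point): Top of the steel spring pin, 7 mm thick, in the knob's disc 28 mm from the axis, beyond one end of the grip bar. It stands about 48 mm above the bench (6 mm proud of the disc) and sinks by about 4 mm when it falls into the notch.
- bottle: Bystander: amber bottle, 58 mm across, 150 mm tall, right of the reader. Origin under its centre.
- jar: Bystander: clear jar, 60 mm across, 75 mm tall, left of the knob. Origin under its centre.
- cup: Bystander: small capped cup, 44 mm across, 45 mm tall, in front of the reader. Origin under its centre.
- dropper: Bystander: slim white dropper bottle, 36 mm across, 105 mm tall, between the two cassettes' places. Origin under its centre.
- tip_box: Bystander: blue tip box with clear lid, 85 x 65 mm, 62 mm tall. Origin under its centre.
- tube_rack: Bystander: steel rack of capped tubes, 70 x 170 mm, 88 mm tall. Origin under its centre.
Mind the look-alikes: they are no part of the job. What is shaped like the cassette but yellow is not meant.

How it is judged:
By the outcome, as a careful person would: the job done as asked, in the order asked, and still so for the second after the job is handed in, with the robot touching nothing.
It also fails if it takes over 72 s, if anything falls off the work surface, if the arm or the gripper's body presses on something with over 40 N, if the wrist force passes 120 N, or if a joint passes its speed limit or range.

## Robot

A 6-joint arm with a two-finger parallel gripper is mounted at the origin on the work surface. World frame = base frame: x ahead of the robot, y to its left, z up, the work surface at z = 0. Lengths are in m, angles in rad, forces in N, time in s.
With the tool pointing down it reaches from about 0.35 to 0.85 m from the base axis. Payload 8.1 kg.
Tool frame: the origin (TCP) lies at the centre of the arm's flange, where the gripper is bolted on; the fingertips stand 186 mm ahead of it and the grasp point (between the pads) lies 167 mm ahead of it (robot.grasp_offset is the distance from the TCP to the grasp point, in m); z points along the fingers, y is the line along which they close (so a half turn about z gives the same grasp; the last joint's range is limited). The gripper opens to 93 mm and grips with 3 to 60 N. Pads are 15 mm wide; open, the fingers measure 128 mm over their backs; the gripper's body (75 mm by 188 mm) begins 65 mm behind the grasp point.
Start: joints at [1.158, 0.13, 1.488, -0, 1.523, -0.085], TCP at [0.193, 0.568, 0.405] pointing down, gripper open.
Joint ranges: [-2.96, 2.96], [-0.89, 2.26], [0.02, 2.5], [-1.34, 4.48], [0, 2.73], [-2.66, 2.66]. Speed limits (rad/s): [2.39, 2.39, 2.79, 3.14, 3.14, 3.14].

## Interface

Orientations are given as a rotation vector (axis times angle).
In Python, from plant import robot gives the robot as it stands.
- The arm moves only by the tool drive_tool, never from a script. Its argument "moves" is one flat list of numbers, 7 for each row, row after row: the finger opening in mm, from 0 to 93, then the shift along the tool's x, y, z in mm, then the turn, a rotation vector about the tool's x, y, z in degrees. A call has 1 to 8 rows; each row shifts and turns the commanded pose from where the row before left it, along the tool's axes as they then stand; what a row does not reach is not made up. A row lasts 1/10 s, in which the tool goes at most 50 mm and 8.59 degrees, less where a joint would pass 70% of its speed; a pose out of reach is approached as far as the arm can. A call is refused whole if a number of a shift passes 50 or a number of a turn 8.59, either way. A call with a gripper value outside its range is refused whole. The fingers move at their own pace and stop on an object; "grip_force" is the grip in N (left out, the last holds). Time passes only in rows, so rows that do not move let the fingers close. It gives the time, the measured TCP pose, the force, the opening and the grip force at its end, in the units of the state.
- robot.read_state(): the state, without advancing time (a new reading comes with each control period).
- robot.read_camera(name): name is "scene" or "top"; returns a dict with "color" (420x560x3 uint8, red, green, blue), "depth" (420x560 float32, m along the optical axis (not along the pixel's ray), 0 where there is no reading), "mtx" (3x3 intrinsics, pixels), "R" (3x3) and "t" (3): a world point X has camera coordinates R X + t. Camera axes: x right, y down, z forward; pixel columns grow to the right and rows downward; lengths in m; the calibration is good to about 2 mm. A picture is of the moment at which its call begins.
- robot.close_job(): hands the job in; it is judged then, once.
The state is a dict: "t": time; "q": joint angles; "dq": joint speeds; "joint_torque": joint torques, N m; "tool_pos": TCP position; "orientation": TCP orientation; "force": force on the tool from outside, world axes, zero at the start; "wrist_torque": the same for the moment, N m; "opening": finger opening in m; "gripper_force": force on a finger pad.
Only numpy, scipy, OpenCV 4.12 (cv2) and the standard library are available. Lean on these libraries where they do the work, as an engineer would, in place of code of your own. Each camera call takes 0.05 s, during which the arm holds its last target. There are 200 camera calls.

## Working session

There is one attempt and no reset: what is moved stays moved. The work goes in short steps, Python scripts to look and compute and a tool call to move; the robot and the scene stay as the last step left them, time stands still between calls to the robot, and variables do not carry over. Pictures are saved under pics/ and viewed, at most 10 in all, crops included, and the job is handed in when it is done.

Besides the shell and the picture viewer there is one more tool, called after ">>>" in YAML: its name, and indented under it one key for each argument. drive_tool: Moves the arm, as the interface text tells. Its arguments: {"type":"object","properties":{"moves":{"type":"array","items":{"type":"number"}},"grip_force":{"type":"number"}},"required":["moves"]}

```bash
ls; mkdir -p pics; python3 - <<'E'
from plant import robot
import cv2,numpy as np
s=robot.read_state();print(s['t'],s['tool_pos'],s['orientation'],s['opening'],robot.grasp_offset)
for n in('scene','top'):
    c=robot.read_camera(n);np.savez('c0_'+n+'.npz',**c)
    print(n,c['mtx'].tolist(),c['R'].round(3).tolist(),c['t'].round(3).tolist())
    cv2.imwrite(f'pics/a_{n}.png',cv2.resize(c['color'][:,:,::-1],(800,600),interpolation=cv2.INTER_CUBIC))
E
```

```text
pics
0.0 [0.19307125 0.56785208 0.40370486] [-5.12554237e-01 -3.09905681e+00  2.77418256e-03] 0.09282452878799574 0.1673
scene [[506.15440575482216, 0.0, 276.9847156479381], [0.0, 506.15440575482216, 202.94553559744193], [0.0, 0.0, 1.0]] [[-0.621, 0.784, 0.005], [0.57, 0.456, -0.684], [-0.538, -0.422, -0.73]] [0.306, -0.264, 1.514]
top [[428.8561931823024, 0.0, 280.7935921156384], [0.0, 428.8561931823024, 205.1098814277059], [0.0, 0.0, 1.0]] [[0.014, -0.999, 0.03], [-0.982, -0.019, -0.19], [0.19, -0.027, -0.981]] [-0.011, 0.55, 1.017]
```

View pics/a_scene.png

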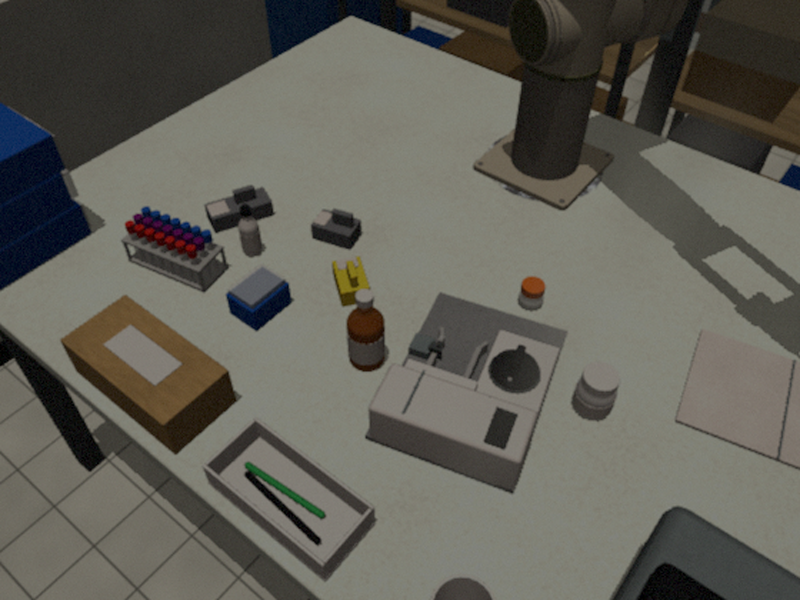

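View pics/a_top.png

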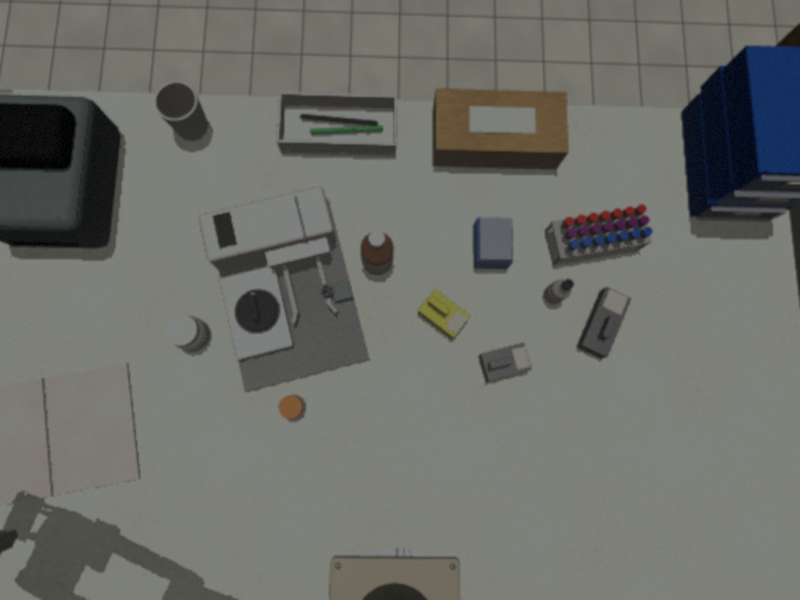

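Candidates in the top view (800x600 picture): short dark-grey block (505,362), long dark-grey block (604,322), yellow look-alike (444,314). The short grey one at (505,362) fits, with its label end to the right. I'll confirm it in a crop and measure.

```bash
cat > h.py <<'E'
import numpy as np,cv2
def cloud(c):
    v,u=np.mgrid[:420,:560];d=c['depth'];K=c['mtx']
    P=np.stack([(u-K[0,2])/K[0,0]*d,(v-K[1,2])/K[1,1]*d,d],-1)
    X=(P-c['t'])@c['R'];X[d==0]=np.nan;return X
def ray(c,uv,z):
    uv=np.atleast_2d(uv).astype(float);d=np.c_[uv,np.ones(len(uv))]@np.linalg.inv(c['mtx']).T@c['R']
    o=-c['R'].T@c['t'];return o+d*((z-o[2])/d[:,2])[:,None]
def proj(c,X):
    p=(np.atleast_2d(X)@c['R'].T+c['t'])@c['mtx'].T;return p[:,:2]/p[:,2:]
E
python3 - <<'E'
from h import *
c=dict(np.load('c0_top.npz'));X=cloud(c);z=X[...,2]
print('bench z',np.nanmedian(z[280:340,300:400]),np.nanstd(z[280:340,300:400]))
def rect(m,zz,name):
    m=cv2.morphologyEx(m.astype(np.uint8),cv2.MORPH_OPEN,np.ones((2,2)))
    cs=max(cv2.findContours(m,0,1)[0],key=cv2.contourArea)[:,0]
    W=ray(c,cs,zz)[:,:2]*1000
    r=cv2.minAreaRect(W.astype(np.float32));print(name,'c',np.round(r[0],1),'size',np.round(r[1],1),'ang',round(r[2],1),'n',m.sum());print(cv2.boxPoints(r).round(1).tolist())
def reg(x0,y0,x1,y1):
    m=np.zeros((420,560),bool);m[int(y0/1.4286):int(y1/1.4286),int(x0/1.4286):int(x1/1.4286)]=1;return m
R=reg(465,330,545,395)
rect(R&(z>.02)&(z<.075),.036,'short all');rect(R&(z>.048),.064,'fin')
g=c['color'].astype(int);gm=g.min(2)
print('label');rect(R&(z>.02)&(gm>110),.036,'label')
R=reg(190,180,380,400)
rect(R&(z>.075)&(z<.1),.085,'head')
rect(R&(z>.022)&(z<.037)&(g.sum(2)>300),.03,'console')
rect(R&(z>.004),.01,'reader all')
rect(reg(225,280,290,340)&(g.max(2)<75),.042,'disc')
for n,b in dict(cup=(270,385,310,425),bottle=(355,225,400,275),jar=(165,305,215,360)).items():
    m=reg(*b)&(z>.03);print(n,np.nanmedian(X[m],0).round(3),np.nanmax(z[m]))
a=c['color'][180:280,280:460,::-1];a2=c['color'][130:275,135:270,::-1]
cv2.imwrite('pics/crop1.png',np.clip(cv2.resize(a,(800,444),interpolation=3).astype(int)*2,0,255))
cv2.imwrite('pics/crop2.png',np.clip(cv2.resize(a2,(558,600),interpolation=3).astype(int)*2,0,255))
E
```

```text
bench z -0.00010493330954463356 0.0020585103432828765
short all c [ 431.8 -187.8] size [49.8 82.1] ang 15.3 n 657
[[397.0, -154.8000030517578], [418.6000061035156, -234.0], [466.70001220703125, -220.8000030517578], [445.0, -141.6999969482422]]
fin c [ 427.7 -173.4] size [12.  41.9] ang 15.9 n 87
[[416.20001220703125, -154.89999389648438], [427.70001220703125, -195.1999969482422], [439.29998779296875, -191.89999389648438], [427.79998779296875, -151.60000610351562]]
label
label c [ 440.8 -216.3] size [32.  20.3] ang 12.8 n 104
[[423.0, -209.89999389648438], [427.5, -229.8000030517578], [458.70001220703125, -222.6999969482422], [454.20001220703125, -202.89999389648438]]
head c [657.6 231.3] size [ 89.  218.5] ang 15.6 n 3163
[[585.2999877929688, 324.6000061035156], [644.0999755859375, 114.0999984741211], [729.9000244140625, 138.10000610351562], [671.0, 348.5]]
console c [514.2 251.8] size [147.2  99.2] ang 15.7 n 1566
[[429.8999938964844, 279.70001220703125], [456.70001220703125, 184.1999969482422], [598.4000244140625, 224.0], [571.5999755859375, 319.5]]
reader all c [564.9 211.1] size [337.7 239.9] ang 15.8 n 12019
[[369.79998779296875, 280.6000061035156], [435.0, 49.70000076293945], [760.0, 141.5], [694.7999877929688, 372.3999938964844]]
disc c [513.5 245.3] size [73.1 74.6] ang 1.1 n 739
[[476.20001220703125, 281.8999938964844], [477.70001220703125, 207.3000030517578], [550.7000122070312, 208.6999969482422], [549.2999877929688, 283.3999938964844]]
cup [0.352 0.183 0.045] 0.05003688839815498
bottle [0.609 0.043 0.103] 0.15448411551682092
jar [0.473 0.36  0.073] 0.08143233511175875[ WARN:0@0.102] global loadsave.cpp:1063 imwrite_ Unsupported depth image for selected encoder is fallbacked to CV_8U.
```

View pics/crop1.png

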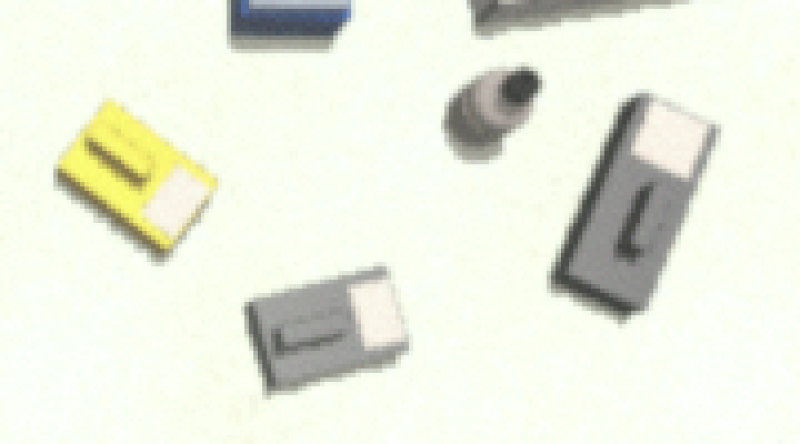

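View pics/crop2.png

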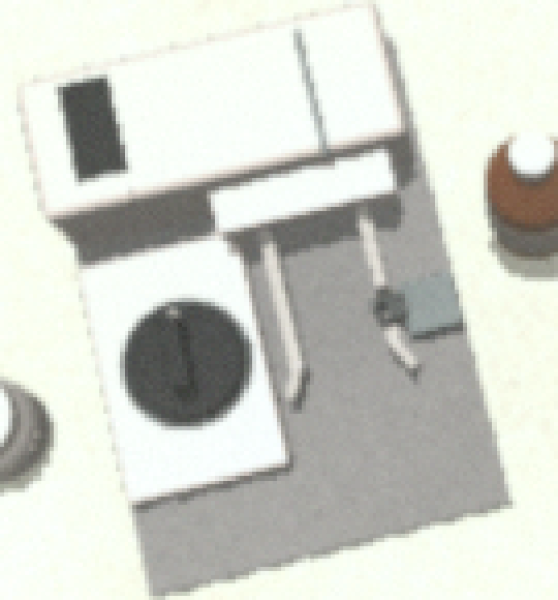

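Crop 1 shows the short grey cassette at crop (328,328), with the label to the right and the fin behind it, so the choice is confirmed. The long one is at (635,200). Crop 2 shows the channel between the guides, the knob at (186,362) and its pin at (173,312).

```bash
cat >> h.py <<'E'
from scipy.spatial.transform import Rotation as Ro
def go(s,pos,yd):
    """tool-axes shift (mm) to TCP pos (m), and turn about tool z (deg) to have tool y at yd deg"""
    R=Ro.from_rotvec(s['orientation']).as_matrix();ya=np.degrees(np.arctan2(R[1,1],R[0,1]))
    tilt=np.degrees(np.arccos(-R[2,2]))
    print('pos',np.round(np.array(s['tool_pos'])*1e3,1),'ydeg',round(ya,2),'tilt',round(tilt,2),'shift',np.round(R.T@(np.array(pos)-s['tool_pos'])*1e3,1),'turnz',round(-(((yd-ya)+90)%180-90),2))
E
python3 - <<'E'
from h import *
from plant import robot
c=dict(np.load('c0_top.npz'));g=cv2.cvtColor(c['color'],cv2.COLOR_RGB2GRAY).astype(np.float32)
print('cam',(-c['R'].T@c['t']).round(3))
th=np.radians(15.7);R2=np.array([[np.cos(th),-np.sin(th)],[np.sin(th),np.cos(th)]]);O=np.array([.5685,.1645])
ys=np.arange(-45,46,1.)
for x in(-45,-38,-10,0,10,20):
    W=np.array([np.r_[O+R2@np.array([x,y])/1e3,.034] for y in ys]);p=proj(c,W).astype(np.float32)
    v=cv2.remap(g,p[:,0],p[:,1],cv2.INTER_LINEAR).ravel()
    print(x,'L',[(int(y),int(a)) for y,a in zip(ys,v) if 18<=y<=36][::1]);print('   R',[(int(y),int(a)) for y,a in zip(ys,v) if -36<=y<=-18])
# pin
k=ray(c,[[135+186/558*135,130+362/600*145],[135+173/558*135,130+312/600*145]],.045);print('knob,pin',k.round(4), 'q',th-np.arctan2(*(k[1]-k[0])[1::-1]))
s=robot.read_state();go(s,[.4277,-.1734,.30],15.5)
E
```

```text
cam [0.346 0.027 1.103]
-45 L [(18, 79), (19, 79), (20, 80), (21, 81), (22, 81), (23, 81), (24, 79), (25, 76), (26, 73), (27, 75), (28, 77), (29, 86), (30, 97), (31, 108), (32, 109), (33, 111), (34, 110), (35, 108), (36, 105)]
   R [(-36, 80), (-35, 83), (-34, 87), (-33, 92), (-32, 98), (-31, 105), (-30, 109), (-29, 111), (-28, 110), (-27, 106), (-26, 101), (-25, 94), (-24, 88), (-23, 82), (-22, 81), (-21, 81), (-20, 81), (-19, 81), (-18, 81)]
-38 L [(18, 80), (19, 79), (20, 79), (21, 79), (22, 79), (23, 78), (24, 77), (25, 75), (26, 73), (27, 74), (28, 83), (29, 92), (30, 100), (31, 107), (32, 112), (33, 111), (34, 109), (35, 105), (36, 100)]
   R [(-36, 64), (-35, 68), (-34, 77), (-33, 85), (-32, 93), (-31, 100), (-30, 107), (-29, 105), (-28, 104), (-27, 103), (-26, 100), (-25, 97), (-24, 94), (-23, 87), (-22, 82), (-21, 81), (-20, 80), (-19, 80), (-18, 81)]
-10 L [(18, 80), (19, 80), (20, 81), (21, 81), (22, 80), (23, 79), (24, 76), (25, 73), (26, 74), (27, 76), (28, 79), (29, 90), (30, 101), (31, 109), (32, 110), (33, 110), (34, 108), (35, 106), (36, 101)]
   R [(-36, 79), (-35, 
[... 928 characters left out ...]
7, 108), (-26, 107), (-25, 101), (-24, 95), (-23, 89), (-22, 86), (-21, 82), (-20, 81), (-19, 80), (-18, 80)]
20 L [(18, 79), (19, 79), (20, 80), (21, 81), (22, 79), (23, 78), (24, 76), (25, 74), (26, 72), (27, 76), (28, 82), (29, 88), (30, 97), (31, 105), (32, 109), (33, 109), (34, 109), (35, 105), (36, 101)]
   R [(-36, 80), (-35, 81), (-34, 82), (-33, 86), (-32, 93), (-31, 100), (-30, 104), (-29, 107), (-28, 108), (-27, 106), (-26, 104), (-25, 98), (-24, 92), (-23, 86), (-22, 83), (-21, 81), (-20, 80), (-19, 80), (-18, 80)]
knob,pin [[0.5153 0.2472 0.045 ]
 [0.5456 0.2568 0.045 ]] q -0.031064351242124477
pos [193.1 567.9 403.8] ydeg 71.22 tilt 0.09 shift [-460.8 -626.1  104.8] turnz 55.72
```

>>> drive_tool:
  moves: [60, -38, 13, 0, 0, 0, 0, 60, -38, 13, 0, 0, 0, 0, 60, -38, 13, 0, 0, 0, 0, 60, -20, -39, 0, 0, 0, 0, 60, -20, -39, 0, 0, 0, 0, 60, -20, -39, 0, 0, 0, 0, 60, -20, -39, 0, 0, 0, 0, 60, -20, -39, 0, 0, 0, 0]
  grip_force: 15

```text
t: 0.9
tool_pos: [0.3454, 0.3498, 0.4041]
orientation: [-0.512, -3.099, 0.001]
force: [1.1, -0.2, -0.1]
opening: 0.06
gripper_force: 0.0
```

>>> drive_tool:
  moves: [60, -20, -39, 0, 0, 0, 0, 60, -20, -39, 0, 0, 0, 0, 60, -20, -39, 0, 0, 0, 0, 60, -20, -39, 0, 0, 0, 0, 60, -20, -39, 0, 0, 0, 0, 60, -20, -39, 0, 0, 0, 0, 60, -20, -39, 0, 0, 0, 0, 60, -20, -39, 0, 0, 0, 0]

```text
t: 1.7
tool_pos: [0.3962, 0.0029, 0.4046]
orientation: [0.512, 3.099, 0.0]
force: [1.2, -0.0, -0.9]
opening: 0.06
gripper_force: 0.0
```

>>> drive_tool:
  moves: [60, -20, -39, 0, 0, 0, 0, 60, -20, -39, 0, 0, 0, 0, 60, -20, -39, 0, 0, 0, 0, 60, -20, -39, 0, 0, 0, 0, 60, 0, 0, 0, 0, 0, 8, 60, 0, 0, 0, 0, 0, 8, 60, 0, 0, 0, 0, 0, 8, 60, 0, 0, 0, 0, 0, 8]

```text
t: 2.5
tool_pos: [0.4219, -0.1691, 0.4042]
orientation: [-1.356, -2.833, -0.0]
force: [0.1, -0.7, 0.1]
opening: 0.06
gripper_force: 0.0
```

>>> drive_tool:
  moves: [60, 0, 0, 30, 0, 0, 8, 60, 0, 0, 30, 0, 0, 8, 60, 0, 0, 25, 0, 0, 7.7, 60, 0, 0, 0, 0, 0, 0]

```text
t: 2.9
tool_pos: [0.4205, -0.168, 0.3156]
orientation: [-1.899, -2.493, 0.002]
force: [-1.2, 0.7, 0.4]
opening: 0.0603
gripper_force: 0.0
```

```bash
python3 - <<'E'
from h import *
from plant import robot
s=robot.read_state();print(s['t'],s['q'],s['force']);go(s,[.4277,-.1734,.2255],15.5)
E
```

```text
2.9 [-4.93483353e-01 -2.13674031e-01  1.98736823e+00 -1.22400025e-05
  1.37537121e+00 -7.62129941e-01] [-1.23211136  0.68599839  0.36449512]
pos [ 420.5 -168.   315.6] ydeg 15.39 tilt 0.43 shift [-7.5  6.  90. ] turnz -0.11
```

>>> drive_tool:
  moves: [60, -7, 6, 0, 0, 0, 0, 60, 0, 0, 30, 0, 0, 0, 60, 0, 0, 30, 0, 0, 0, 60, 0, 0, 0, 0, 0, 0, 60, 0, 0, 0, 0, 0, 0]

```text
t: 3.4
tool_pos: [0.4304, -0.1745, 0.2613]
orientation: [1.898, 2.502, 0.0]
force: [0.4, -0.0, -0.2]
opening: 0.06
gripper_force: 0.0
```

```bash
python3 - <<'E'
from h import *
from plant import robot
s=robot.read_state();print(s['t']);go(s,[.4277,-.1734,.2255],15.5)
E
```

```text
3.4
pos [ 430.4 -174.5  261.3] ydeg 15.63 tilt 0.04 shift [ 1.8 -2.4 35.8] turnz 0.13
```

>>> drive_tool:
  moves: [60, 2, -2.4, 18, 0, 0, 0, 60, 0, 0, 17, 0, 0, 0, 60, 0, 0, 0, 0, 0, 0, 0, 0, 0, 0, 0, 0, 0, 0, 0, 0, 0, 0, 0, 0, 0, 0, 0, 0, 0, 0, 0, 0, 0, 0, 0, 0, 0, 0, 0, 0, 0, 0, 0, 0, 0]
  grip_force: 25

```text
t: 4.2
tool_pos: [0.427, -0.1728, 0.2252]
orientation: [1.901, 2.501, 0.0]
force: [0.1, 0.1, -1.5]
opening: 0.0248
gripper_force: 0.0
```

```bash
python3 - <<'E'
from h import *
from plant import robot
s=robot.read_state();print(s['t'],s['force'],s['opening']);go(s,[.4277,-.1734,.2255],15.5)
E
```

```text
4.2 [ 0.0837503   0.13994816 -1.50225416] 0.024776046412760735
pos [ 427.  -172.8  225.2] ydeg 15.52 tilt 0.04 shift [-0.7  0.5 -0.3] turnz 0.02
```

Close the rest of the way, then lift.

>>> drive_tool:
  moves: [0, 0, 0, 0, 0, 0, 0, 0, 0, 0, 0, 0, 0, 0, 0, 0, 0, 0, 0, 0, 0, 0, 0, 0, 0, 0, 0, 0, 0, 0, 0, -20, 0, 0, 0, 0, 0, 0, -40, 0, 0, 0, 0, 0, 0, -30, 0, 0, 0, 0, 0, 0, 0, 0, 0, 0]

```text
t: 5.0
tool_pos: [0.4284, -0.1736, 0.3196]
orientation: [1.896, 2.495, 0.002]
force: [0.7, -0.1, -1.9]
opening: 0.012
gripper_force: 25.0
```

```bash
python3 - <<'E'
from h import *
from plant import robot
s=robot.read_state();print(s['t'],s['force'],s['opening'])
th=np.radians(15.7);R2=np.array([[np.cos(th),-np.sin(th)],[np.sin(th),np.cos(th)]]);O=np.array([.5679,.1665])
for xc in(-120,-75,22):
    p=O+R2@np.array([xc-15,0])/1e3;print(xc,p);go(s,[*p,.325],105.7)
E
```

```text
5.0 [ 0.73130858 -0.14081512 -1.90792855] 0.011956976710445655
-120 [0.43793661 0.12996894]
pos [ 428.4 -173.6  319.6] ydeg 15.52 tilt 0.45 shift [289.9  90.5  -6.5] turnz 89.82
-75 [0.48125774 0.14214596]
pos [ 428.4 -173.6  319.6] ydeg 15.52 tilt 0.45 shift [290.  135.5  -6.3] turnz 89.82
22 [0.57463884 0.1683942 ]
pos [ 428.4 -173.6  319.6] ydeg 15.52 tilt 0.45 shift [290.3 232.5  -5.7] turnz 89.82
```

>>> drive_tool:
  moves: [0, 36, 12, 0, 0, 0, 0, 0, 36, 12, 0, 0, 0, 0, 0, 36, 12, 0, 0, 0, 0, 0, 36, 12, 0, 0, 0, 0, 0, 36, 12, 0, 0, 0, 0, 0, 36, 12, 0, 0, 0, 0, 0, 36, 12, 0, 0, 0, 0, 0, 36, 12, 0, 0, 0, 0]

```text
t: 5.8
tool_pos: [0.4417, 0.1319, 0.3134]
orientation: [-1.901, -2.5, 0.002]
force: [0.4, -0.3, -1.4]
opening: 0.0116
gripper_force: 25.0
```

>>> drive_tool:
  moves: [0, 0, 0, 0, 0, 0, -8.2, 0, 0, 0, 0, 0, 0, -8.2, 0, 0, 0, 0, 0, 0, -8.2, 0, 0, 0, 0, 0, 0, -8.2, 0, 0, 0, 0, 0, 0, -8.2, 0, 0, 0, 0, 0, 0, -8.2, 0, 0, 0, 0, 0, 0, -8.2, 0, 0, 0, 0, 0, 0, -8.2]

```text
t: 6.6
tool_pos: [0.4419, 0.1303, 0.3132]
orientation: [-0.234, -3.131, 0.001]
force: [0.1, -1.0, -1.8]
opening: 0.0115
gripper_force: 25.0
```

>>> drive_tool:
  moves: [0, 0, 0, 0, 0, 0, -8.2, 0, 0, 0, 0, 0, 0, -8.2, 0, 0, 0, 0, 0, 0, -8.2, 0, 0, 0, 0, 0, 0, 0, 0, 0, 0, 0, 0, 0, 0]

```text
t: 7.1
tool_pos: [0.442, 0.1304, 0.3138]
orientation: [0.423, -3.111, 0.0]
force: [-0.4, -0.1, -1.0]
opening: 0.0117
gripper_force: 25.0
```

```bash
python3 - <<'E'
from h import *
from plant import robot
s=robot.read_state();print(s['t'],s['force'],s['opening'])
th=np.radians(15.7);R2=np.array([[np.cos(th),-np.sin(th)],[np.sin(th),np.cos(th)]]);O=np.array([.5679,.1665])
p=O+R2@np.array([-112-15,0])/1e3;go(s,[*p,.240],105.7)
c=robot.read_camera('top')
cv2.imwrite('pics/b.png',cv2.resize(np.clip(c['color'][120:290,120:320,::-1].astype(int)*2,0,255).astype(np.uint8),(700,595),interpolation=3))
E
```

```text
7.1 [-0.44652512 -0.05369064 -1.03845516] 0.011736692734737845
pos [442.  130.4 313.8] ydeg 105.47 tilt 0.09 shift [-4.1  0.7 73.8] turnz -0.23
```

View pics/b.png

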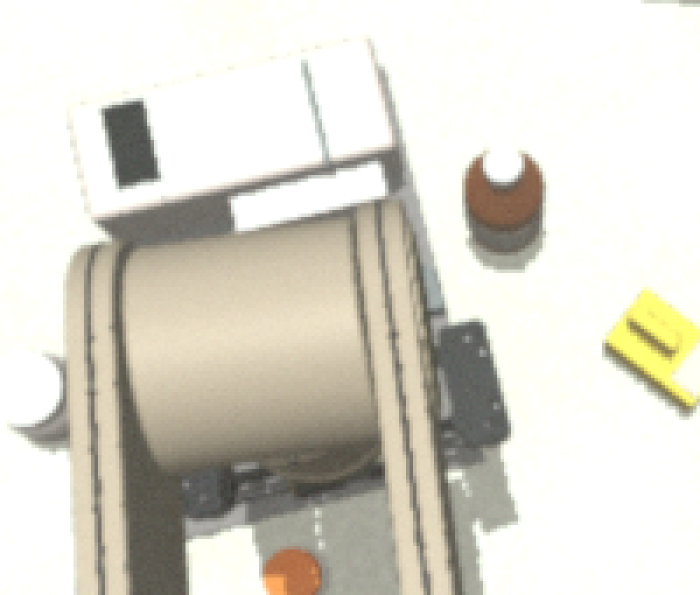

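The top view is blocked by the arm. I'll lower to just above the plate and check in the scene view.

>>> drive_tool:
  moves: [0, -4, 0.7, 25, 0, 0, -0.2, 0, 0, 0, 25, 0, 0, 0, 0, 0, 0, 21, 0, 0, 0, 0, 0, 0, 0, 0, 0, 0, 0, 0, 0, 0, 0, 0, 0]

```text
t: 7.65
tool_pos: [0.4459, 0.1322, 0.2438]
orientation: [0.432, -3.111, 0.0]
force: [0.6, 0.2, -1.1]
opening: 0.012
gripper_force: 25.0
```

```bash
python3 - <<'E'
from h import *
from plant import robot
s=robot.read_state();print(s['t'],s['force'],s['opening'])
th=np.radians(15.7);R2=np.array([[np.cos(th),-np.sin(th)],[np.sin(th),np.cos(th)]]);O=np.array([.5679,.1665])
p=O+R2@np.array([-112-15,0])/1e3;go(s,[*p,.240],105.7)
c=robot.read_camera('scene');np.savez('c2.npz',**c)
print([(n,proj(c,np.r_[O+R2@np.array(q[:2])/1e3,q[2]/1e3]).round(1).tolist()) for n,q in dict(mouthL=(-67,32,34),gL=(-50,26.5,34),gR=(-50,-26.5,34),gL2=(30,26.5,34),cFR=(-72,-25,46),cFL=(-72,25,46)).items()])
a=c['color'][190:310,240:400,::-1]
cv2.imwrite('pics/c.png',cv2.resize(np.clip(a.astype(int)*2,0,255).astype(np.uint8),(800,600),interpolation=3))
E
```

```text
7.65 [ 0.59127211  0.15705165 -1.1131049 ] 0.012042499397171069
pos [445.9 132.2 243.8] ydeg 105.82 tilt 0.06 shift [0.2 0.  3.8] turnz 0.12
[('mouthL', [[338.3, 236.8]]), ('gL', [[333.6, 241.4]]), ('gR', [[311.5, 234.3]]), ('gL2', [[321.9, 268.2]]), ('cFR', [[315.7, 224.3]]), ('cFL', [[336.5, 230.9]])]
```

View pics/c.png

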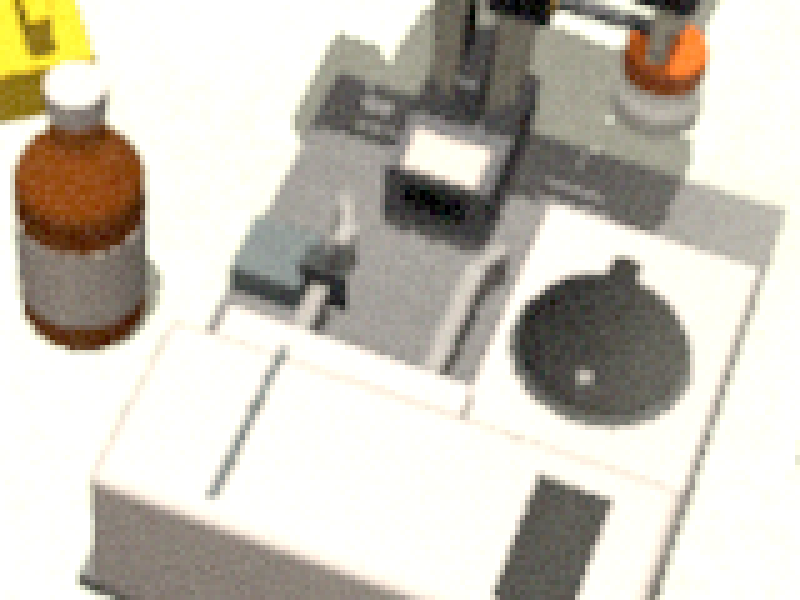

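The cassette hangs at crop (445,180), lined up between the guide tips at (345,195) and (497,250). Lower it and slide in.

>>> drive_tool:
  moves: [0, 0, 0, 5, 0, 0, 0, 0, 0, 0, 2.8, 0, 0, 0, 0, 0, 0, 0, 0, 0, 0, 0, -10, 0, 0, 0, 0, 0, 0, -10, 0, 0, 0, 0, 0, 0, 0, 0, 0, 0, 0, 0]

```text
t: 8.3
tool_pos: [0.4668, 0.1381, 0.2366]
orientation: [-0.435, 3.11, 0.0]
force: [0.5, -0.3, -1.5]
opening: 0.0117
gripper_force: 25.0
```

>>> drive_tool:
  moves: [0, -7, 0, 0, 0, 0, 0, 0, -7, 0, 0, 0, 0, 0, 0, -7, 0, 0, 0, 0, 0, 0, 0, 0, 0, 0, 0, 0]

```text
t: 8.7
tool_pos: [0.4863, 0.1435, 0.236]
orientation: [-0.435, 3.111, -0.0]
force: [2.5, -2.0, -2.0]
opening: 0.0117
gripper_force: 25.0
```

```bash
cat > st.py <<'E'
from h import *
from plant import robot
s=robot.read_state()
th=np.radians(15.7);R2=np.array([[np.cos(th),-np.sin(th)],[np.sin(th),np.cos(th)]]);O=np.array([.5679,.1665])
l=R2.T@(s['tool_pos'][:2]-O)*1e3
print(s['t'],'F reader',(R2.T@s['force'][:2]).round(1),round(s['force'][2],1),'cassette x,y',(l+[15,0]).round(1),'z',round(s['tool_pos'][2]*1e3,1),'torque',np.round(s['wrist_torque'],2),s['opening'])
go(s,[*(O+R2@np.array([7,0])/1e3),.2355],105.7)
E
python3 st.py
```

```text
8.7 F reader [ 1.9 -2.6] -2.0 cassette x,y [-69.8  -0.1] z 236.0 torque [-0.33 -0.32 -0.18] 0.01165691643652032
pos [486.3 143.5 236. ] ydeg 105.91 tilt 0.05 shift [-91.8  -0.2   0.5] turnz 0.21
```

>>> drive_tool:
  moves: [0, -8, -0.6, 0, 0, 0, 0.2, 0, -8, 0, 0, 0, 0, 0, 0, -8, 0, 0, 0, 0, 0, 0, -8, 0, 0, 0, 0, 0, 0, 0, 0, 0, 0, 0, 0]

```text
t: 9.2
tool_pos: [0.5174, 0.152, 0.2359]
orientation: [-0.43, 3.111, 0.001]
force: [1.7, 0.9, -4.6]
opening: 0.0119
gripper_force: 25.0
```

```bash
python3 st.py
```

```text
9.2 F reader [1.9 0.4] -4.6 cassette x,y [-37.5  -0.3] z 235.9 torque [ 0.17 -0.18 -0.08] 0.011880000056505758
pos [517.4 152.  235.9] ydeg 105.72 tilt 0.07 shift [-59.5   0.3   0.5] turnz 0.02
```

>>> drive_tool:
  moves: [0, -9, 0, 0, 0, 0, 0, 0, -9, 0, 0, 0, 0, 0, 0, -9, 0, 0, 0, 0, 0, 0, -9, 0, 0, 0, 0, 0, 0, -9, 0, 0, 0, 0, 0, 0, 0, 0, 0, 0, 0, 0]

```text
t: 9.8
tool_pos: [0.5612, 0.1643, 0.2363]
orientation: [-0.429, 3.11, 0.001]
force: [1.7, 2.4, -2.7]
opening: 0.0117
gripper_force: 25.0
```

```bash
python3 st.py
```

```text
9.8 F reader [2.3 1.9] -2.7 cassette x,y [ 8.  -0.3] z 236.3 torque [ 0.52 -0.41 -0.09] 0.011729753210963133
pos [561.2 164.3 236.3] ydeg 105.72 tilt 0.15 shift [-14.    0.3   0.9] turnz 0.02
```

>>> drive_tool:
  moves: [0, -4, 0, 0, 0, 0, 0, 0, -4, 0, 0, 0, 0, 0, 0, -3, 0, 0, 0, 0, 0, 0, 0, 0, 0, 0, 0, 0]

```text
t: 10.2
tool_pos: [0.5706, 0.1669, 0.2359]
orientation: [-0.43, 3.112, 0.0]
force: [-1.1, 1.2, -1.6]
opening: 0.0118
gripper_force: 25.0
```

```bash
python3 st.py
```

```text
10.2 F reader [-0.7  1.4] -1.6 cassette x,y [17.7 -0.3] z 235.9 torque [ 0.53  0.2  -0.05] 0.011783458280657999
pos [570.6 166.9 235.9] ydeg 105.72 tilt 0.03 shift [-4.3  0.3  0.4] turnz 0.02
```

Now advance in small steps until it stops against the back.

>>> drive_tool:
  moves: [0, -1.5, 0, 0, 0, 0, 0, 0, -1.5, 0, 0, 0, 0, 0, 0, 0, 0, 0, 0, 0, 0]

```text
t: 10.5
tool_pos: [0.5732, 0.1676, 0.236]
orientation: [-0.43, 3.112, 0.0]
force: [-1.7, 2.5, -1.6]
opening: 0.0117
gripper_force: 25.0
```

```bash
python3 st.py
```

```text
10.5 F reader [-1.   2.9] -1.6 cassette x,y [20.5 -0.3] z 236.0 torque [ 0.58  0.46 -0.11] 0.011725583567052177
pos [573.2 167.6 236. ] ydeg 105.72 tilt 0.01 shift [-1.5  0.3  0.5] turnz 0.02
```

>>> drive_tool:
  moves: [0, -1.5, 0, 0, 0, 0, 0, 0, -1.5, 0, 0, 0, 0, 0, 0, 0, 0, 0, 0, 0, 0]

```text
t: 10.8
tool_pos: [0.5767, 0.1681, 0.2364]
orientation: [-0.429, 3.11, -0.001]
force: [-0.1, 0.4, -1.3]
opening: 0.0122
gripper_force: 24.9
```

```bash
python3 st.py
```

```text
10.8 F reader [-0.   0.4] -1.3 cassette x,y [23.9 -0.8] z 236.4 torque [ 0.06  0.01 -0.02] 0.012160928106906856
pos [576.7 168.1 236.4] ydeg 105.72 tilt 0.1 shift [1.9 0.8 0.9] turnz 0.02
```

>>> drive_tool:
  moves: [0, -1.5, 0, 0, 0, 0, 0, 0, 0, 0, 0, 0, 0, 0]

```text
t: 11.0
tool_pos: [0.5776, 0.1686, 0.236]
orientation: [0.429, -3.112, 0.001]
force: [-1.5, -0.0, 0.3]
opening: 0.0121
gripper_force: 25.0
```

```bash
python3 st.py
```

```text
11.0 F reader [-1.5  0.4] 0.3 cassette x,y [24.9 -0.6] z 236.0 torque [-0.1   0.29 -0.  ] 0.01210406974545558
pos [577.6 168.6 236. ] ydeg 105.71 tilt 0.03 shift [2.9 0.6 0.5] turnz 0.01
```

>>> drive_tool:
  moves: [0, -1.5, 0, 0, 0, 0, 0, 0, 0, 0, 0, 0, 0, 0]

```text
t: 11.2
tool_pos: [0.5782, 0.1689, 0.2356]
orientation: [0.429, -3.109, 0.001]
force: [-7.0, -2.3, 3.7]
opening: 0.012
gripper_force: 25.0
```

```bash
python3 st.py
```

```text
11.2 F reader [-7.4 -0.4] 3.7 cassette x,y [25.6 -0.5] z 235.6 torque [-0.32  1.18 -0.07] 0.011950796633061637
pos [578.2 168.9 235.6] ydeg 105.71 tilt 0.18 shift [3.6 0.5 0.1] turnz 0.01
```

>>> drive_tool:
  moves: [0, -1.5, 0, 0, 0, 0, 0, 0, 0, 0, 0, 0, 0, 0, 0, 3, 0, 0, 0, 0, 0, 0, 3, 0, 0, 0, 0, 0, 0, 0, 0, 0, 0, 0, 0]

```text
t: 11.7
tool_pos: [0.5749, 0.168, 0.2362]
orientation: [-0.429, 3.11, 0.0]
force: [1.9, 0.8, -2.4]
opening: 0.0117
gripper_force: 25.0
```

```bash
python3 st.py
```

```text
11.7 F reader [2.1 0.2] -2.4 cassette x,y [22.1 -0.4] z 236.2 torque [ 0.15 -0.3   0.06] 0.011661396827355274
pos [574.9 168.  236.2] ydeg 105.72 tilt 0.1 shift [0.1 0.4 0.7] turnz 0.02
```

>>> drive_tool:
  moves: [0, 1.5, 0, 0, 0, 0, 0, 0, 0, 0, 0, 0, 0, 0]

```text
t: 11.9
tool_pos: [0.574, 0.1678, 0.2365]
orientation: [-0.429, 3.109, 0.001]
force: [6.2, 1.3, -4.2]
opening: 0.0117
gripper_force: 25.0
```

```bash
python3 st.py
```

```text
11.9 F reader [ 6.3 -0.4] -4.2 cassette x,y [21.2 -0.4] z 236.5 torque [ 0.5  -1.2   0.11] 0.011742805703263456
pos [574.  167.8 236.5] ydeg 105.72 tilt 0.2 shift [-0.8  0.4  1. ] turnz 0.02
```

The catch holds against a backward pull of 6 N. Push fully home again, release, rise and look.

>>> drive_tool:
  moves: [0, -3, 0, 0, 0, 0, 0, 0, -2.5, 0, 0, 0, 0, 0, 0, 0, 0, 0, 0, 0, 0, 30, 0, 0, 0, 0, 0, 0, 30, 0, 0, 0, 0, 0, 0, 30, 0, 0, -20, 0, 0, 0, 30, 0, 0, -40, 0, 0, 0, 30, 0, 0, -40, 0, 0, 0]

```text
t: 12.7
tool_pos: [0.5781, 0.169, 0.3363]
orientation: [0.429, -3.111, 0.0]
force: [0.1, -1.1, -0.1]
opening: 0.0295
gripper_force: 0.0
```

>>> drive_tool:
  moves: [30, 45, 0, 0, 0, 0, 0, 30, 45, 0, 0, 0, 0, 0, 30, 45, 0, 0, 0, 0, 0, 30, 45, 0, 0, 0, 0, 0, 30, 45, 0, 0, 0, 0, 0, 30, 0, 0, 0, 0, 0, 0]

```text
t: 13.3
tool_pos: [0.3576, 0.1073, 0.3351]
orientation: [-0.43, 3.112, -0.0]
force: [0.5, 0.1, 0.4]
opening: 0.0303
gripper_force: 0.0
```

```bash
python3 - <<'E'
from h import *
from plant import robot
s=robot.read_state();print(s['t'],s['tool_pos'])
c=robot.read_camera('top');np.savez('c3.npz',**c)
d=robot.read_camera('scene');np.savez('c3s.npz',**d)
f=lambda a,w:cv2.resize(np.clip(a[:,:,::-1].astype(int)*2,0,255).astype(np.uint8),(w,450),interpolation=3)
cv2.imwrite('pics/d.png',np.hstack([f(c['color'][150:285,140:260],400),f(d['color'][200:310,250:350+10],400)]))
E
```

```text
13.3 [0.35755592 0.10725527 0.3350714 ]
```

View pics/d.png

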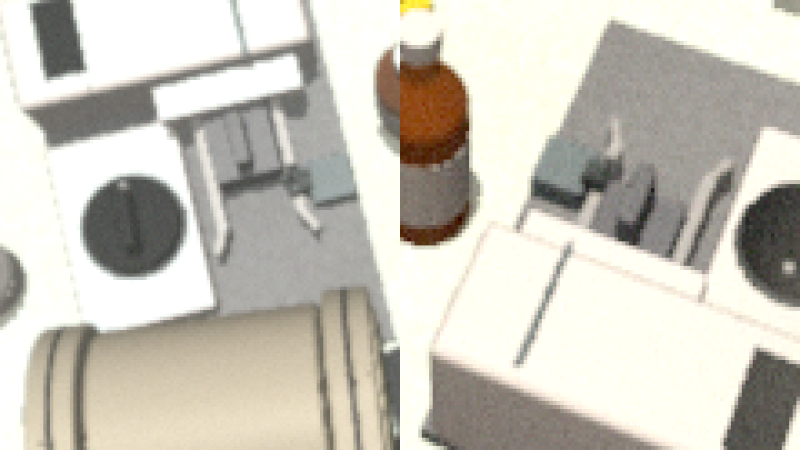

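Left view: the cassette is home under the hood, and the catch nose at (297,180) stands behind its rear edge. Next, measure the knob: disc at (133,225), pin at (123,185).

```bash
python3 - <<'E'
from h import *
from plant import robot
for f in('c3.npz','c3s.npz'):
    c=dict(np.load(f));g=c['color'].astype(int);s=np.zeros((420,560),bool)
    p=proj(c,[[.514,.248,.042]])[0].astype(int);s[p[1]-32:p[1]+32,p[0]-32:p[0]+32]=1
    m=(s&(g.max(2)<80)).astype(np.uint8)
    n,l,st,_=cv2.connectedComponentsWithStats(m);k=1+np.argmax(st[1:,4]);cs=max(cv2.findContours((l==k).astype(np.uint8),0,1)[0],key=cv2.contourArea)
    hull=cv2.convexHull(cs);W=ray(c,hull[:,0],.042)[:,:2]
    ctr,rad=cv2.minEnclosingCircle((W*1e3).astype(np.float32));
    A=np.zeros_like(m);cv2.fillPoly(A,[hull],1);A=cv2.erode(A,np.ones((5,5)))
    gg=np.where(A>0,g.sum(2),0);v,u=np.unravel_index(gg.argmax(),gg.shape)
    w=np.clip(gg[v-2:v+3,u-2:u+3]-130.,0,None);uu,vv=np.meshgrid(range(u-2,u+3),range(v-2,v+3));u=(w*uu).sum()/w.sum();v=(w*vv).sum()/w.sum()
    P=ray(c,[[u,v]],.048)[0,:2]*1e3;d=P-ctr
    print(f,'disc',np.round(ctr,1),round(rad,1),'pin',P.round(1),'r',np.hypot(*d).round(1),'dir',np.degrees(np.arctan2(d[1],d[0])).round(1), 'pix',u,v)
s=robot.read_state();go(s,[.514,.248,.33],105.7)
E
```

```text
c3.npz disc [516.1 248.1] 38.6 pin [544.6 256.1] r 29.6 dir 15.8 pix 176.8440366972477 205.60550458715596
c3s.npz disc [519.3 250.2] 46.0 pin [545.6 257.8] r 27.4 dir 16.1 pix 356.47442244224425 264.9546204620462
pos [361.6 108.  336.8] ydeg 105.71 tilt 0.22 shift [-184.6   93.5    7.5] turnz 0.01
```

>>> drive_tool:
  moves: [40, -37.5, 19, 0, 0, 0, 0, 40, -37.5, 19, 0, 0, 0, 0, 40, -37.5, 19, 0, 0, 0, 0, 40, -37.5, 19, 0, 0, 0, 0, 40, -37.5, 18, 0, 0, 0, 0, 40, 0, 0, 30, 0, 0, 0, 40, 0, 0, 0, 0, 0, 0, 40, 0, 0, 0, 0, 0, 0]

```text
t: 14.2
tool_pos: [0.5171, 0.2494, 0.3045]
orientation: [0.429, -3.109, 0.001]
force: [-1.1, -0.1, 0.6]
opening: 0.0398
gripper_force: 0.0
```

```bash
python3 - <<'E'
from h import *
from plant import robot
s=robot.read_state();print(s['t']);go(s,[.516,.2488,.232],105.7)
E
```

```text
14.2
pos [517.1 249.4 304.5] ydeg 105.72 tilt 0.2 shift [ 1.  -0.3 72.5] turnz 0.02
```

>>> drive_tool:
  moves: [40, 1, 0, 30, 0, 0, 0, 40, 0, 0, 30, 0, 0, 0, 40, 0, 0, 12, 0, 0, 0, 40, 0, 0, 0, 0, 0, 0, 0, 0, 0, 0, 0, 0, 0, 0, 0, 0, 0, 0, 0, 0, 0, 0, 0, 0, 0, 0, 0, 0, 0, 0, 0, 0, 0, 0]
  grip_force: 15

```text
t: 15.0
tool_pos: [0.5164, 0.2493, 0.2351]
orientation: [-0.429, 3.11, 0.001]
force: [-0.2, -0.5, -0.0]
opening: 0.0127
gripper_force: 0.2
```

>>> drive_tool:
  moves: [0, 0, 0, 0, 0, 0, 0, 0, 0, 0, 0, 0, 0, 0]

```text
t: 15.2
tool_pos: [0.5164, 0.2492, 0.235]
orientation: [-0.429, 3.11, 0.0]
force: [-0.6, -0.1, 5.9]
opening: 0.0121
gripper_force: 14.9
```

```bash
cat > k.py <<'E'
from h import *
from plant import robot
s=robot.read_state();print(s['t'],'op',s['opening'],'F',s['force'].round(1),'T',s['wrist_torque'].round(3));go(s,[.516,.2488,.232],105.7)
E
python3 k.py
```

```text
15.2 op 0.012132037333869649 F [-0.6 -0.1  5.9] T [-0.08   0.171 -0.109]
pos [516.4 249.2 235. ] ydeg 105.71 tilt 0.1 shift [ 0.5 -0.3  3. ] turnz 0.01
```

Gripped the bar. Turn 36° clockwise (before any possible notch), then read the torque.

>>> drive_tool:
  moves: [0, 0, 0, 0, 0, 0, 6, 0, 0, 0, 0, 0, 0, 6, 0, 0, 0, 0, 0, 0, 6, 0, 0, 0, 0, 0, 0, 6, 0, 0, 0, 0, 0, 0, 6, 0, 0, 0, 0, 0, 0, 6]

```text
t: 15.8
tool_pos: [0.5164, 0.2503, 0.2351]
orientation: [0.558, 3.09, 0.005]
force: [-0.4, 8.0, 3.9]
opening: 0.0118
gripper_force: 15.2
```

```bash
python3 k.py
```

```text
15.8 op 0.011782052868245135 F [-0.4  8.   3.9] T [1.307 0.075 0.24 ]
pos [516.4 250.3 235.1] ydeg 69.51 tilt 0.21 shift [-0.2 -1.6  3.1] turnz -36.19
```

>>> drive_tool:
  moves: [0, 0, 0, 0, 0, 0, 2, 0, 0, 0, 0, 0, 0, 2]

```text
t: 16.0
tool_pos: [0.5164, 0.2505, 0.2351]
orientation: [0.662, 3.069, 0.006]
force: [1.4, 7.8, 1.6]
opening: 0.0119
gripper_force: 15.0
```

```bash
python3 k.py
```

```text
16.0 op 0.011904347942463062 F [1.4 7.8 1.6] T [ 1.238 -0.216  0.113]
pos [516.4 250.5 235.1] ydeg 65.66 tilt 0.24 shift [-0.3 -1.7  3.1] turnz -40.04
```

>>> drive_tool:
  moves: [0, 0.6, 1.4, 0, 0, 0, 1.5, 0, 0, 0, 0, 0, 0, 1.5]

```text
t: 16.2
tool_pos: [0.5165, 0.2512, 0.2351]
orientation: [0.742, 3.051, 0.002]
force: [1.9, 2.1, 5.8]
opening: 0.0123
gripper_force: 15.0
```

```bash
python3 k.py
```

```text
16.2 op 0.012253367537369648 F [1.9 2.1 5.8] T [ 0.303 -0.229  0.058]
pos [516.5 251.2 235.1] ydeg 62.68 tilt 0.13 shift [-0.6 -2.4  3. ] turnz -43.02
```

>>> drive_tool:
  moves: [0, 0, 0, 0, 0, 0, 1.5, 0, 0, 0, 0, 0, 0, 1.5]

```text
t: 16.4
tool_pos: [0.5166, 0.2512, 0.2351]
orientation: [0.822, 3.03, 0.003]
force: [1.2, 2.3, 4.6]
opening: 0.0118
gripper_force: 15.0
```

```bash
python3 k.py
```

```text
16.4 op 0.011833640937469667 F [1.2 2.3 4.6] T [ 0.447 -0.385  0.085]
pos [516.6 251.2 235.1] ydeg 59.66 tilt 0.15 shift [-0.7 -2.4  3.1] turnz -46.04
```

>>> drive_tool:
  moves: [0, 0, 0, 0, 0, 0, 1.5, 0, 0, 0, 0, 0, 0, 1.5]

```text
t: 16.6
tool_pos: [0.5166, 0.2512, 0.2351]
orientation: [0.901, 3.008, 0.004]
force: [2.1, 3.5, 3.9]
opening: 0.0118
gripper_force: 15.0
```

```bash
python3 k.py
```

```text
16.6 op 0.011803462846101231 F [2.1 3.5 3.9] T [ 0.52  -0.496  0.077]
pos [516.6 251.2 235.1] ydeg 56.65 tilt 0.17 shift [-0.8 -2.4  3.1] turnz -49.05
```

>>> drive_tool:
  moves: [0, 0, 0, 0, 0, 0, 1.5, 0, 0, 0, 0, 0, 0, 1.5]

```text
t: 16.8
tool_pos: [0.5167, 0.2513, 0.2351]
orientation: [0.98, 2.983, 0.004]
force: [3.8, 4.7, 4.2]
opening: 0.0118
gripper_force: 15.0
```

```bash
python3 k.py
```

```text
16.8 op 0.0118327581023062 F [3.8 4.7 4.2] T [ 0.74  -0.513  0.033]
pos [516.7 251.3 235.1] ydeg 53.64 tilt 0.19 shift [-1.  -2.5  3.1] turnz -52.06
```

>>> drive_tool:
  moves: [0, -0.2, 1.0, 0, 0, 0, 1.5, 0, 0, 0, 0, 0, 0, 1.5]

```text
t: 17.0
tool_pos: [0.5171, 0.2517, 0.2351]
orientation: [1.058, 2.957, 0.002]
force: [-0.7, 1.9, 8.4]
opening: 0.0119
gripper_force: 15.0
```

```bash
python3 k.py
```

```text
17.0 op 0.011860754236671546 F [-0.7  1.9  8.4] T [0.282 0.203 0.144]
pos [517.1 251.7 235.1] ydeg 50.64 tilt 0.09 shift [-1.  -3.   3.1] turnz -55.06
```

>>> drive_tool:
  moves: [0, 0, 0, 0, 0, 0, 1.5, 0, 0, 0, 0, 0, 0, 1.5]

```text
t: 17.2
tool_pos: [0.5171, 0.2518, 0.2351]
orientation: [1.135, 2.928, 0.002]
force: [-0.0, 3.0, 7.9]
opening: 0.0117
gripper_force: 15.0
```

```bash
python3 k.py
```

```text
17.2 op 0.011742471455017002 F [-0.   3.   7.9] T [0.522 0.12  0.053]
pos [517.1 251.8 235.1] ydeg 47.64 tilt 0.11 shift [-1.2 -3.   3.1] turnz -58.06
```

>>> drive_tool:
  moves: [0, 0, 0, 0, 0, 0, 1.5, 0, 0, 0, 0, 0, 0, 1.5]

```text
t: 17.4
tool_pos: [0.5172, 0.2518, 0.2351]
orientation: [1.211, 2.898, 0.003]
force: [-0.9, 4.6, 6.4]
opening: 0.0119
gripper_force: 15.0
```

```bash
python3 k.py
```

```text
17.4 op 0.01187716079682924 F [-0.9  4.6  6.4] T [0.681 0.111 0.075]
pos [517.2 251.8 235.1] ydeg 44.64 tilt 0.13 shift [-1.3 -3.   3.1] turnz -61.06
```

>>> drive_tool:
  moves: [0, 0, 0.5, -1.5, 0, 0, 1.5, 0, 0, 0, 0, 0, 0, 1.5]

```text
t: 17.6
tool_pos: [0.5173, 0.252, 0.2351]
orientation: [1.287, 2.865, 0.002]
force: [5.0, 6.3, -3.4]
opening: 0.0117
gripper_force: 15.0
```

```bash
python3 k.py
```

```text
17.6 op 0.01174988539258878 F [ 5.   6.3 -3.4] T [ 0.993 -0.861  0.117]
pos [517.3 252.  235.1] ydeg 41.63 tilt 0.08 shift [-1.5 -3.1  3.1] turnz -64.07
```

>>> drive_tool:
  moves: [0, 0, 0, 0, 0, 0, 1.5, 0, 0, 0, 0, 0, 0, 1.5]

```text
t: 17.8
tool_pos: [0.5174, 0.2521, 0.2352]
orientation: [1.361, 2.83, 0.003]
force: [5.7, 5.5, -3.5]
opening: 0.012
gripper_force: 15.0
```

```bash
python3 k.py
```

```text
17.8 op 0.01202567833695924 F [ 5.7  5.5 -3.5] T [ 0.937 -0.975  0.069]
pos [517.4 252.1 235.2] ydeg 38.63 tilt 0.1 shift [-1.7 -3.1  3.2] turnz -67.07
```

>>> drive_tool:
  moves: [0, 0, 0, 0, 0, 0, 1.5, 0, 0, 0, 0, 0, 0, 1.5]

```text
t: 18.0
tool_pos: [0.5175, 0.2521, 0.2352]
orientation: [1.435, 2.794, 0.003]
force: [6.9, 5.7, -4.6]
opening: 0.0117
gripper_force: 15.0
```

```bash
python3 k.py
```

```text
18.0 op 0.011717812335347178 F [ 6.9  5.7 -4.6] T [ 0.998 -1.081 -0.069]
pos [517.5 252.1 235.2] ydeg 35.63 tilt 0.12 shift [-1.8 -3.1  3.1] turnz -70.07
```

>>> drive_tool:
  moves: [0, 0, 0, 0, 0, 0, 1.5, 0, 0, 0, 0, 0, 0, 1.5]

```text
t: 18.2
tool_pos: [0.5175, 0.2521, 0.2351]
orientation: [1.508, 2.755, 0.003]
force: [7.6, 7.1, -5.1]
opening: 0.012
gripper_force: 15.0
```

```bash
python3 k.py
```

```text
18.2 op 0.011976478714374055 F [ 7.6  7.1 -5.1] T [ 1.051 -1.193 -0.006]
pos [517.5 252.1 235.1] ydeg 32.63 tilt 0.13 shift [-2.  -3.1  3.1] turnz -73.07
```

>>> drive_tool:
  moves: [0, 0.3, 1.2, 0.5, 0, 0, 1, 0, 0, 0, 0, 0, 0, 1]

```text
t: 18.4
tool_pos: [0.518, 0.2526, 0.2351]
orientation: [1.556, 2.729, -0.0]
force: [0.4, 2.6, 3.9]
opening: 0.0118
gripper_force: 15.0
```

```bash
python3 k.py
```

```text
18.4 op 0.011849718671282594 F [0.4 2.6 3.9] T [ 0.169 -0.067 -0.149]
pos [518.  252.6 235.1] ydeg 30.64 tilt 0.01 shift [-2.2 -3.7  3.1] turnz -75.06
```

>>> drive_tool:
  moves: [0, 0, 0, 0, 0, 0, 1, 0, 0, 0, 0, 0, 0, 1]

```text
t: 18.6
tool_pos: [0.5181, 0.2526, 0.2351]
orientation: [1.603, 2.702, 0.0]
force: [1.6, 1.6, 3.3]
opening: 0.0116
gripper_force: 15.0
```

```bash
python3 k.py
```

```text
18.6 op 0.01157188107823847 F [1.6 1.6 3.3] T [ 0.235 -0.213  0.036]
pos [518.1 252.6 235.1] ydeg 28.64 tilt 0.02 shift [-2.3 -3.6  3.1] turnz -77.06
```

>>> drive_tool:
  moves: [0, 0, 0, 0, 0, 0, 1, 0, 0, 0, 0, 0, 0, 1]

```text
t: 18.8
tool_pos: [0.5181, 0.2526, 0.2351]
orientation: [1.65, 2.673, 0.001]
force: [2.5, 1.8, 2.9]
opening: 0.0117
gripper_force: 15.0
```

```bash
python3 k.py
```

```text
18.8 op 0.011747484654348196 F [2.5 1.8 2.9] T [ 0.259 -0.393 -0.094]
pos [518.1 252.6 235.1] ydeg 26.63 tilt 0.04 shift [-2.4 -3.6  3.1] turnz -79.07
```

The torque has dipped: about +0.08 before 67° and about -0.06 since 70°. I'm looking for the rise, in small steps.

>>> drive_tool:
  moves: [0, 0, 0, 0, 0, 0, 0.8, 0, 0, 0, 0, 0, 0, 0.7]

```text
t: 19.0
tool_pos: [0.5182, 0.2526, 0.2351]
orientation: [1.684, 2.651, 0.001]
force: [4.0, 1.8, 2.1]
opening: 0.0117
gripper_force: 15.0
```

```bash
python3 k.py
```

```text
19.0 op 0.011745689654826152 F [4.  1.8 2.1] T [ 0.186 -0.646 -0.128]
pos [518.2 252.6 235.1] ydeg 25.15 tilt 0.05 shift [-2.5 -3.6  3.1] turnz -80.55
```

>>> drive_tool:
  moves: [0, 0, 0, 0, 0, 0, 0.8, 0, 0, 0, 0, 0, 0, 0.7]

```text
t: 19.2
tool_pos: [0.5182, 0.2526, 0.2351]
orientation: [1.719, 2.629, 0.001]
force: [3.7, 3.4, 2.5]
opening: 0.012
gripper_force: 15.0
```

```bash
python3 k.py
```

```text
19.2 op 0.01203028180482599 F [3.7 3.4 2.5] T [ 0.488 -0.764 -0.004]
pos [518.2 252.6 235.1] ydeg 23.66 tilt 0.05 shift [-2.6 -3.5  3.1] turnz -82.04
```

>>> drive_tool:
  moves: [0, 0, 0, 0, 0, 0, 0.8, 0, 0, 0, 0, 0, 0, 0.7]

```text
t: 19.4
tool_pos: [0.5182, 0.2526, 0.2351]
orientation: [1.752, 2.607, 0.001]
force: [5.1, 2.5, 0.5]
opening: 0.0116
gripper_force: 15.0
```

```bash
python3 k.py
```

```text
19.4 op 0.011586521204342023 F [5.1 2.5 0.5] T [ 0.426 -0.868  0.175]
pos [518.2 252.6 235.1] ydeg 22.17 tilt 0.06 shift [-2.7 -3.5  3.1] turnz -83.53
```

>>> drive_tool:
  moves: [0, 0, 0, 0, 0, 0, 0]

```text
t: 19.5
tool_pos: [0.5182, 0.2527, 0.2351]
orientation: [1.752, 2.607, 0.001]
force: [4.6, 2.8, 1.3]
opening: 0.0118
gripper_force: 15.0
```

```bash
python3 k.py
```

```text
19.5 op 0.011833670692425698 F [4.6 2.8 1.3] T [ 0.372 -0.887  0.073]
pos [518.2 252.7 235.1] ydeg 22.18 tilt 0.06 shift [-2.7 -3.5  3.1] turnz -83.52
```

>>> drive_tool:
  moves: [0, 0, 0, 0, 0, 0, 0.8, 0, 0, 0, 0, 0, 0, 0.7]

```text
t: 19.7
tool_pos: [0.5182, 0.2527, 0.2351]
orientation: [1.786, 2.584, 0.001]
force: [5.5, 2.7, 1.1]
opening: 0.0121
gripper_force: 15.1
```

```bash
python3 k.py
```

```text
19.7 op 0.012114045674273636 F [5.5 2.7 1.1] T [ 0.461 -0.921  0.249]
pos [518.2 252.7 235.1] ydeg 20.68 tilt 0.07 shift [-2.8 -3.5  3.1] turnz -85.02
```

The torque rises past about 83°, so the centre is at about 82.5°. Back off 2.5°, release and lift.

>>> drive_tool:
  moves: [0, 0, 0, 0, 0, 0, -1.2, 0, 0, 0, 0, 0, 0, -1.3, 40, 0, 0, 0, 0, 0, 0, 40, 0, 0, 0, 0, 0, 0, 40, 0, 0, 0, 0, 0, 0, 40, 0, 0, -30, 0, 0, 0, 40, 0, 0, -45, 0, 0, 0, 40, 0, 0, -45, 0, 0, 0]

```text
t: 20.5
tool_pos: [0.5171, 0.2522, 0.3548]
orientation: [-1.728, -2.621, 0.005]
force: [1.1, -0.3, 0.3]
opening: 0.0398
gripper_force: 0.0
```

```bash
python3 - <<'E'
from h import *
from plant import robot
s=robot.read_state();print(s['t']);go(s,[.3,.05,.36],23)
E
```

```text
20.5
pos [517.1 252.2 354.8] ydeg 23.19 tilt 0.22 shift [-100.4 -279.2   -4.1] turnz 0.19
```

>>> drive_tool:
  moves: [40, -15, -40, 0, 0, 0, 0, 40, -15, -40, 0, 0, 0, 0, 40, -15, -40, 0, 0, 0, 0, 40, -15, -40, 0, 0, 0, 0, 40, -15, -40, 0, 0, 0, 0, 40, 0, 0, 0, 0, 0, 0]

```text
t: 21.1
tool_pos: [0.3605, 0.1027, 0.3539]
orientation: [-1.731, -2.621, 0.003]
force: [0.4, -0.1, -0.0]
opening: 0.0399
gripper_force: 0.0
```

```bash
python3 - <<'E'
from h import *
from plant import robot
print(robot.read_state()['tool_pos'])
c=robot.read_camera('top');np.savez('c4.npz',**c)
d=robot.read_camera('scene');np.savez('c4s.npz',**d)
f=lambda a,w:cv2.resize(np.clip(a[:,:,::-1].astype(int)*2,0,255).astype(np.uint8),(w,450),interpolation=3)
cv2.imwrite('pics/e.png',np.hstack([f(c['color'][150:285,140:260],400),f(d['color'][180:300,270:390+10],400)]))
E
```

```text
[0.3605191  0.10271897 0.35390618]
```

View pics/e.png

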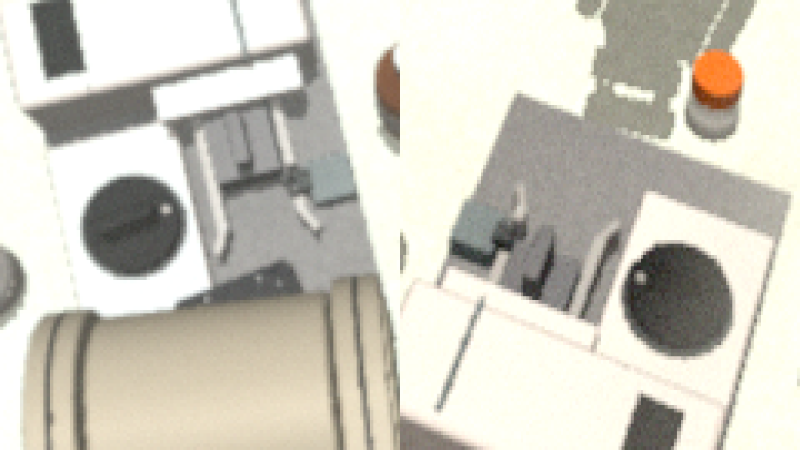

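The pin now points right, at (165,208) in the left view, and the cassette and catch are unchanged. Check the pin's drop by triangulating before and after, and check that the bystanders haven't moved.

```bash
python3 - <<'E'
from h import *
def pin(c,exp):
    g=c['color'].astype(float).sum(2);p=proj(c,[exp])[0].round().astype(int)
    s=g[p[1]-7:p[1]+8,p[0]-7:p[0]+8];m=np.full(s.shape,-1.)
    loc=np.where(s-cv2.blur(s,(7,7))>0,s-cv2.blur(s,(7,7)),0)
    lab=cv2.connectedComponents((loc>25).astype(np.uint8))[1];best=max(range(1,lab.max()+1),key=lambda k:loc[lab==k].max()*(-1 if np.hypot(*(np.argwhere(lab==k).mean(0)-7))>5 else 1))
    w=loc*(lab==best);yy,xx=np.mgrid[:15,:15];return np.array([(w*xx).sum()/w.sum()+p[0]-7,(w*yy).sum()/w.sum()+p[1]-7])
def tri(a,b,exp):
    P=[x['mtx']@np.c_[x['R'],x['t']] for x in(a,b)];u=[pin(x,exp) for x in(a,b)]
    X=cv2.triangulatePoints(P[0],P[1],u[0][:,None],u[1][:,None]);return X[:3,0]/X[3,0],np.round(u,1).tolist()
L=lambda f:dict(np.load(f))
A,ua=tri(L('c3.npz'),L('c3s.npz'),[.545,.257,.048]);B,ub=tri(L('c4.npz'),L('c4s.npz'),[.5175+.028*np.cos(np.radians(-66.8)),.2495+.028*np.sin(np.radians(-66.8)),.044])
print(A.round(4),ua,B.round(4),ub)
ch=np.hypot(*(A-B)[:2]);print('turn from chord deg',2*np.degrees(np.arcsin(ch/.056)))
for f0,f1 in(('c0_top.npz','c4.npz'),('c0_scene.npz','c4s.npz')):
    a,b=L(f0),L(f1);D=(np.abs(a['color'].astype(int)-b['color']).max(2)>40).astype(np.uint8)
    D=cv2.morphologyEx(D,cv2.MORPH_OPEN,np.ones((3,3)));n,l,st,ce=cv2.connectedComponentsWithStats(D)
    print(f0,[(st[i].tolist()) for i in range(1,n) if st[i,4]>15])
E
```

```text
[0.5516 0.2583 0.0552] [[176.4, 201.8], [356.4, 264.9]] [0.5307 0.22   0.0491] [[189.2, 212.3], [343.7, 251.4]]
turn from chord deg 102.09946497360134
c0_top.npz [[193, 237, 11, 7, 49], [150, 243, 99, 177, 5147], [335, 243, 34, 25, 529], [255, 254, 4, 5, 19], [197, 277, 14, 8, 72], [258, 276, 16, 113, 406], [155, 311, 3, 7, 21], [156, 329, 3, 6, 18], [0, 345, 154, 75, 4760], [272, 395, 3, 8, 24], [266, 409, 8, 11, 76], [258, 413, 7, 7, 45]]
c0_scene.npz [[377, 0, 5, 5, 18], [385, 0, 15, 19, 146], [458, 0, 10, 5, 42], [460, 0, 27, 41, 649], [357, 9, 12, 10, 60], [444, 8, 14, 20, 115], [456, 12, 8, 13, 46], [441, 42, 15, 15, 127], [336, 50, 80, 91, 2090], [455, 102, 9, 9, 57], [440, 119, 120, 129, 4063], [328, 120, 49, 97, 2305], [371, 137, 39, 56, 382], [218, 147, 35, 28, 652], [362, 242, 6, 4, 21], [312, 255, 4, 4, 16]]
```

```bash
python3 - <<'E'
from h import *
a,b=[dict(np.load(f)) for f in('c4.npz','c4s.npz')]
P=[x['mtx']@np.c_[x['R'],x['t']] for x in(a,b)];X=[]
for u,v in(((176.8,205.6),(356.4,264.9)),((189.2,212.3),(343.7,251.4))):
    x=cv2.triangulatePoints(P[0],P[1],np.array(u)[:,None],np.array(v)[:,None]);X.append(x[:3,0]/x[3,0])
print(np.round(X,4),'turn',2*np.degrees(np.arcsin(np.hypot(*(X[0]-X[1])[:2])/.056)))
E
```

```text
[[0.5447 0.2569 0.0464]
 [0.5307 0.2201 0.0491]] turn 89.40168807520882
```

```bash
python3 - <<'E'
from h import *
for f,(u,v) in(('c3.npz',(177,206)),('c4.npz',(189,212)),('c3s.npz',(356,265)),('c4s.npz',(344,251))):
    g=np.load(f)['color'].astype(int).mean(2).astype(int);print(f,u,v);print(g[v-5:v+6,u-5:u+6])
E
```

```text
c3.npz 177 206
[[130 131 129 129 129 129 126 123 123 121 123]
 [129 129 123 115 110 108  99  95  95  95  98]
 [121 112  98  79  64  60  54  52  52  54  56]
 [ 97  72  59  57  72  64  48  40  38  42  40]
 [ 64  45  43  63  83  77  55  44  39  41  41]
 [ 43  42  41  52  62  63  53  42  40  39  41]
 [ 39  38  41  42  46  44  38  39  41  40  41]
 [ 41  37  39  39  42  36  37  35  40  39  41]
 [ 40  38  42  40  41  39  34  31  37  40  42]
 [ 41  38  40  39  42  41  35  31  36  40  40]
 [ 40  39  41  43  42  39  35  34  34  39  42]]
c4.npz 189 212
[[ 42  42  40  42  41  42  51  72 102 122 129]
 [ 41  38  40  40  39  40  44  51  73 107 124]
 [ 38  40  37  39  40  39  38  41  58  83 116]
 [ 38  36  43  40  41  45  42  41  46  65 103]
 [ 38  36  37  41  55  72  65  49  40  53  83]
 [ 40  34  33  43  71  97  90  61  39  47  64]
 [ 40  33  29  41  66  90  86  61  39  42  53]
 [ 35  32  30  36  45  58  50  43  41  39  53]
 [ 29  31  32  35  39  42  42  40  43  38  52]
 [ 31  30  29  33  40  39  42  42  41  35  48]
 [ 31  33  35  36  40  38  41  39  41  38  46]]
c3s.npz 356 265
[[34 34 34 34 35 3
[... 212 characters left out ...]
59 74 75 53 40 36 43]
 [32 36 34 38 43 50 49 48 43 47 43]
 [33 39 36 40 40 40 38 40 39 44 44]
 [30 35 31 37 35 39 36 41 46 40 44]
 [43 35 41 36 42 39 41 43 43 41 42]]
c4s.npz 344 251
[[ 40  51  67  79 105 125 126 128 127 126 117]
 [ 58  69  69  89 117 127 127 129 128 113  78]
 [ 75  80  74 102 124 129 127 127 114  74  28]
 [ 79  78  87 111 128 127 112  96  73  22  21]
 [ 77  80 102 123 126 116  80  39  25  22  23]
 [ 80  87 111 124 121  93  38  21  20  23  27]
 [ 72  94 120 127 109  63  28  36  54  55  34]
 [ 78 105 125 121  95  39  22  54  82  87  64]
 [ 91 115 128 108  67  35  30  48  76  85  65]
 [102 125 122  94  43  33  21  34  48  55  47]
 [111 128 112  74  41  28  26  25  26  29  25]]
```

```bash
python3 - <<'E'
from h import *
a,b=[dict(np.load(f)) for f in('c4.npz','c4s.npz')]
P=[x['mtx']@np.c_[x['R'],x['t']] for x in(a,b)];X=[]
for u,v in(((176.4,204.9),(356.5,264.9)),((189.4,212.3),(347.5,253.4))):
    x=cv2.triangulatePoints(P[0],P[1],np.array(u)[:,None],np.array(v)[:,None]);X.append(x[:3,0]/x[3,0])
print(np.round(X,4),'turn',2*np.degrees(np.arcsin(np.hypot(*(X[0]-X[1])[:2])/.056)))
E
```

```text
[[0.546  0.2576 0.0485]
 [0.5289 0.2248 0.0443]] turn 82.65285951532356
```

The pin sank from 48.5 to 44.3 mm and the knob has turned 82.7°, so it is in the notch. Only the arm, its shadow, the short cassette and the pin changed in the images.

```bash
python3 -c "
from plant import robot
print(robot.close_job())"
```

```text
the job is handed in; nothing more can be done
None
```

The job is handed in at about 21 s: the short cassette is fully home with the catch out behind it, the knob rests in its notch at about 82.7°, with the pin about 4 mm lower, and before/after images show none of the other things moved.

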